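# Restock the sloped hanging rail of a spice stall

## Robot

A 6-joint arm with a two-finger parallel gripper is mounted at the origin on the work surface. World frame = base frame: x ahead of the robot, y to its left, z up, the work surface at z = 0. Lengths are in m, angles in rad, forces in N, time in s.
With the tool pointing down it reaches from about 0.425 to 0.95 m from the base axis. Payload 3.5 kg.
Tool frame: the origin (TCP) lies midway between the tips of the shut fingers; the grasp point (between the pads) lies 19 mm behind it; z points along the fingers, y is the direction in which the jaws open and shut (so a half turn about z gives the same grasp; the last joint's range is limited). The gripper opens to 85 mm and grips with 20 to 120 N. Pads are 22 mm wide; open, the fingers measure 114 mm over their backs; the gripper's body (76 mm by 85 mm) begins 54 mm behind the grasp point. The pads swing forward as they close: fully open they stand 13 mm farther back than shut.
Start: joints at [-1.355, 0.286, 1.577, -0, 1.279, -0.15], TCP at [0.241, -0.63, 0.195] pointing down, gripper open.
Joint ranges: [-2.77, 2.77], [-0.9, 2.22], [0.21, 2.48], [-1.53, 4.67], [0.24, 2.81], [-2.84, 2.84]. Speed limits (rad/s): [2.79, 2.79, 3.14, 3.14, 3.14, 3.14].

## Interface

Orientations are given as a unit quaternion [x, y, z, w].
In Python, from rig import * gives the robot as it stands.
- The arm moves only by the tool play_rows, never from a script. Its argument "commands" is a list of rows, each a list of 6 numbers: the shift along the tool's x, y, z in m, then the turn, a rotation vector about the tool's x, y, z in degrees. A call has 1 to 8 rows; each row is the pose to reach, as a shift and turn from the pose commanded when the call began, along the tool's axes at that moment; what a row does not reach only later rows make up. A row lasts 1/8 s, in which the tool goes at most 62.5 mm and 10.7 degrees, less where a joint would pass 70% of its speed; a pose out of reach is approached as far as the arm can. A call with a gripper value outside its range is refused whole. "gripper" is the finger opening in m, from 0 to 0.0854, set as the call begins (left out, the last holds). The fingers move at their own pace and stop on an object; "force" is the grip in N (left out, the last holds). Time passes only in rows, so rows that repeat a pose let the fingers close. It gives the time, the measured TCP pose, the force and the opening at its end, in the units of the state.
- state(): the state, without advancing time (a new reading comes with each control period).
- get_image(name): name is "side" or "top"; returns a dict with "img" (384x512x3 uint8, red, green, blue), "camera_matrix" (3x3 intrinsics, pixels), "dist" ([k1, k2, p1, p2, k3] as OpenCV has them; the pictures are not rectified), "world_to_cam" (4x4, takes a point from world to camera coordinates). Camera axes: x right, y up, looking along -z (the intrinsics and any distortion apply to the point x, -y, -z); pixel columns grow to the right and rows downward; lengths in m; the calibration is good to about 2 mm. A picture is of the moment at which its call begins. There is no depth.
- close_job(): hands the job in, once; it reports no verdict.
The state is a dict: "time": time; "q": joint angles; "qvel": joint speeds; "effort": joint torques, N m; "tool_pos": TCP position; "orientation": TCP orientation; "ft_force": force on the tool from outside, world axes, zero at the start; "torque": the same for the moment, N m; "gripper_width": finger opening in m.
Only numpy, scipy, OpenCV 4.12 (cv2) and the standard library are available. Lean on these libraries where they do the work, as an engineer would, in place of code of your own. Each camera call takes 0.05 s, during which the arm holds its last target. There are 200 camera calls.

## Task

The amber stock jar stands open in the way of the stall's sloped hanging rail: first screw its lid fully shut, then set it upright in the wooden tray. After that hang every carrier that stands on the counter by its hook on the upper part of the rail and let go so that it rolls down by itself to the stop or up against the carrier before it; do not lead it down by hand. Leave the mill, the spice jar and the flat tin where they are.

Things in the scene. Friction and masses are not known exactly. Their poses are not given: they have to be found in the camera images.
- rail_stand: fixed stand of the sloped hanging rail; origin on the counter, +y runs towards the rail's raised end, +x across it, away from the robot at yaw 0. A foot plank 50 mm wide, 15 mm thick and 545 mm long lies under the whole rail; two posts 18 mm square stand on it 245 mm to -y (low end) and 220 mm to +y (high end)
- rail_bar: the rail: fixed steel flat bar 10 mm wide, 14 mm high, sloped 9 degrees. Origin: centre of its top face at the face of the stop, 140 mm above the counter. +y runs up the slope along the bar (it ends at y = 460 mm), +x level across it, away from the robot, z square to its top face. Carriers are hung on its upper part, y = 310 to 385 mm
- stop (a point): the stop: point at the rail_bar origin, on the uphill face of a wooden plate 70 mm wide that reaches from 83 mm below to 32 mm above the bar's top face
- carrier0: (may be absent) roller carrier, 168 mm tall, 0.25 to 0.43 kg, standing on the counter: wooden tray 90 (x) x 60 (y) x 45 (z) mm with two tins, a steel C hook above it, and on top a dark wooden grip tab 10 mm thick (x), 30 wide (y), z = 132 to 168 mm: pinch it across its thickness. Origin: centre of the underside, z up. Let go on the rail it tips to the slope and rolls down
- carrier1: (may be absent) roller carrier, 168 mm tall, 0.25 to 0.43 kg, standing on the counter: wooden tray 90 (x) x 60 (y) x 45 (z) mm with two tins, a steel C hook above it, and on top a dark wooden grip tab 10 mm thick (x), 30 wide (y), z = 132 to 168 mm: pinch it across its thickness. Origin: centre of the underside, z up. Let go on the rail it tips to the slope and rolls down
- carrier2: (may be absent) roller carrier, 168 mm tall, 0.25 to 0.43 kg, standing on the counter: wooden tray 90 (x) x 60 (y) x 45 (z) mm with two tins, a steel C hook above it, and on top a dark wooden grip tab 10 mm thick (x), 30 wide (y), z = 132 to 168 mm: pinch it across its thickness. Origin: centre of the underside, z up. Let go on the rail it tips to the slope and rolls down
- carrier3: (may be absent) roller carrier, 168 mm tall, 0.25 to 0.43 kg, standing on the counter: wooden tray 90 (x) x 60 (y) x 45 (z) mm with two tins, a steel C hook above it, and on top a dark wooden grip tab 10 mm thick (x), 30 wide (y), z = 132 to 168 mm: pinch it across its thickness. Origin: centre of the underside, z up. Let go on the rail it tips to the slope and rolls down
- carrier4: (may be absent) roller carrier, 168 mm tall, 0.25 to 0.43 kg, standing on the counter: wooden tray 90 (x) x 60 (y) x 45 (z) mm with two tins, a steel C hook above it, and on top a dark wooden grip tab 10 mm thick (x), 30 wide (y), z = 132 to 168 mm: pinch it across its thickness. Origin: centre of the underside, z up. Let go on the rail it tips to the slope and rolls down
- hook0 (a point): point of carrier0 at x = y = 0, z = 100 mm, midway under its two free wheels (24 mm in diameter, 12 wide, at y = -17 and 17). The C is open to +x: spine plate at x = -14 to -9, top at z = 126 to 132, lip at x = 9 to 14 down to z = 92, all about 50 wide (y). On the rail this point lies on the bar's top centre line; the first rests 30 mm from the stop, each next 60 mm higher
- hook1 (a point): point of carrier1 at x = y = 0, z = 100 mm, midway under its two free wheels (24 mm in diameter, 12 wide, at y = -17 and 17). The C is open to +x: spine plate at x = -14 to -9, top at z = 126 to 132, lip at x = 9 to 14 down to z = 92, all about 50 wide (y). On the rail this point lies on the bar's top centre line; the first rests 30 mm from the stop, each next 60 mm higher
- hook2 (a point): point of carrier2 at x = y = 0, z = 100 mm, midway under its two free wheels (24 mm in diameter, 12 wide, at y = -17 and 17). The C is open to +x: spine plate at x = -14 to -9, top at z = 126 to 132, lip at x = 9 to 14 down to z = 92, all about 50 wide (y). On the rail this point lies on the bar's top centre line; the first rests 30 mm from the stop, each next 60 mm higher
- hook3 (a point): point of carrier3 at x = y = 0, z = 100 mm, midway under its two free wheels (24 mm in diameter, 12 wide, at y = -17 and 17). The C is open to +x: spine plate at x = -14 to -9, top at z = 126 to 132, lip at x = 9 to 14 down to z = 92, all about 50 wide (y). On the rail this point lies on the bar's top centre line; the first rests 30 mm from the stop, each next 60 mm higher
- hook4 (a point): point of carrier4 at x = y = 0, z = 100 mm, midway under its two free wheels (24 mm in diameter, 12 wide, at y = -17 and 17). The C is open to +x: spine plate at x = -14 to -9, top at z = 126 to 132, lip at x = 9 to 14 down to z = 92, all about 50 wide (y). On the rail this point lies on the bar's top centre line; the first rests 30 mm from the stop, each next 60 mm higher
- jar: loose amber glass stock jar, 90 mm in diameter and 110 mm tall with its lid, 0.75 kg, standing beside the rail on the robot's side where it is in the way of passing trays. Origin: centre of its underside, z up; a small steel lug sticks out of its shoulder at +x
- jar_lid (a joint): angle of the jar's captive screw lid, rad: 0 is screwed fully shut (end stop; the dark rib on the lid then points to the jar's lug), positive is open, up to 4.4. Seen from above it closes clockwise; it turns with 0.04 N m of friction and stays where left
- lid_grip (a point): centre of the lid (64 mm in diameter, 24 mm tall, z = 86 to 110 mm of the jar), at mid height. The lid cannot come off, so the jar can be lifted by it
- tray: fixed wooden tray 142 x 142 mm outside, walls 6 mm thick and 40 mm high, floor about 6 mm thick; origin: centre of its underside
- tray_in (a point): centre of the tray's inner floor
- mill: wooden pepper mill, 56 mm wide, 142 mm tall, a bystander; origin: centre of its underside
- shaker: glass spice jar, 56 mm wide, 100 mm tall, a bystander; origin: centre of its underside
- tin: flat round tin, 90 mm wide, 46 mm tall, a bystander; origin: centre of its underside

How it is judged:
On the way, in this order (a step that is already met when the one before it is completed fails the run):
1. the jar's lid is screwed fully shut (within 0.15 rad) while no carrier is on the rail (value of joint jar_lid below 0.15 rad and height (world z) of each of hook0, hook1, hook2, hook3, hook4 below 0.115 m), for 0.2 s.
2. the shut jar stands upright in the tray, let go of, before any carrier is on the rail (all of step 1 and horizontal distance between jar and tray_in below 0.035 m and height (world z) of jar below 0.02 m and angle between jar's own z axis and vertical below 0.1 rad and contact force between the fingers and jar below 0.1 N), for 0.2 s.
At the end, for the whole second after the job is handed in: jar upright (0.1 rad) in the tray, lid within 0.15 rad of shut; every carrier present hangs on the rail (hook point within 10 mm of the bar's top centre line), at rest, one within 42 mm of the stop, each other with its hook point under 70 mm from another's (horizontal distance between jar and tray_in below 0.035 m and height (world z) of jar below 0.02 m and angle between jar's own z axis and vertical below 0.1 rad and value of joint jar_lid below 0.15 rad and x of hook0 in the frame of rail_bar between -0.01 and 0.01 m and z of hook0 in the frame of rail_bar between -0.012 and 0.01 m and linear speed of each of carrier0, carrier1, carrier2, carrier3, carrier4 below 0.02 m/s and y of each of hook0, hook1, hook2, hook3, hook4 in the frame of rail_bar below 0.29 m and (y of hook0 in the frame of rail_bar below 0.042 m or distance between hook0 and hook1 below 0.07 m or distance between hook0 and hook2 below 0.07 m or distance between hook0 and hook3 below 0.07 m or distance between hook0 and hook4 below 0.07 m) and x of hook1 in the frame of rail_bar between -0.01 and 0.01 m and z of hook1 in the frame of rail_bar between -0.012 and 0.01 m and (y of hook1 in the frame of rail_bar below 0.042 m or distance between hook1 and hook0 below 0.07 m or distance between hook1 and hook2 below 0.07 m or distance between hook1 and hook3 below 0.07 m or distance between hook1 and hook4 below 0.07 m) and x of hook2 in the frame of rail_bar between -0.01 and 0.01 m and z of hook2 in the frame of rail_bar between -0.012 and 0.01 m and (y of hook2 in the frame of rail_bar below 0.042 m or distance between hook2 and hook0 below 0.07 m or distance between hook2 and hook1 below 0.07 m or distance between hook2 and hook3 below 0.07 m or distance between hook2 and hook4 below 0.07 m) and x of hook3 in the frame of rail_bar between -0.01 and 0.01 m and z of hook3 in the frame of rail_bar between -0.012 and 0.01 m and (y of hook3 in the frame of rail_bar below 0.042 m or distance between hook3 and hook0 below 0.07 m or distance between hook3 and hook1 below 0.07 m or distance between hook3 and hook2 below 0.07 m or distance between hook3 and hook4 below 0.07 m) and x of hook4 in the frame of rail_bar between -0.01 and 0.01 m and z of hook4 in the frame of rail_bar between -0.012 and 0.01 m and (y of hook4 in the frame of rail_bar below 0.042 m or distance between hook4 and hook0 below 0.07 m or distance between hook4 and hook1 below 0.07 m or distance between hook4 and hook2 below 0.07 m or distance between hook4 and hook3 below 0.07 m) and y of any of hook0, hook1, hook2, hook3, hook4 in the frame of rail_bar below 0.042 m); the robot touches nothing.
It fails at once if mill is moved more than 30 mm or tipped over (distance of mill from where it was at the start of the episode above 0.03 m or angle between mill's own z axis and vertical above 0.5 rad).
It fails at once if shaker is moved more than 30 mm or tipped over (distance of shaker from where it was at the start of the episode above 0.03 m or angle between shaker's own z axis and vertical above 0.5 rad).
It fails at once if tin is moved more than 30 mm or tipped over (distance of tin from where it was at the start of the episode above 0.03 m or angle between tin's own z axis and vertical above 0.5 rad).
It fails at once if a carrier is held by the fingers while on the rail less than 300 mm from the stop (led down by hand) ((contact force between the fingers and carrier0 above 0.5 N and x of hook0 in the frame of rail_bar between -0.01 and 0.01 m and z of hook0 in the frame of rail_bar between -0.012 and 0.01 m and y of hook0 in the frame of rail_bar below 0.3 m) or (contact force between the fingers and carrier1 above 0.5 N and x of hook1 in the frame of rail_bar between -0.01 and 0.01 m and z of hook1 in the frame of rail_bar between -0.012 and 0.01 m and y of hook1 in the frame of rail_bar below 0.3 m) or (contact force between the fingers and carrier2 above 0.5 N and x of hook2 in the frame of rail_bar between -0.01 and 0.01 m and z of hook2 in the frame of rail_bar between -0.012 and 0.01 m and y of hook2 in the frame of rail_bar below 0.3 m) or (contact force between the fingers and carrier3 above 0.5 N and x of hook3 in the frame of rail_bar between -0.01 and 0.01 m and z of hook3 in the frame of rail_bar between -0.012 and 0.01 m and y of hook3 in the frame of rail_bar below 0.3 m) or (contact force between the fingers and carrier4 above 0.5 N and x of hook4 in the frame of rail_bar between -0.01 and 0.01 m and z of hook4 in the frame of rail_bar between -0.012 and 0.01 m and y of hook4 in the frame of rail_bar below 0.3 m)).
Of carrier0, carrier1, carrier2, carrier3, carrier4 only 3 to 5 are there at a start; the rules pass over those that are not, and their reading is None.
At some moment in a run one of jar may be knocked a few centimetres aside while the robot is not near it.
It also fails if it takes over 210 s, if anything falls off the work surface, if the arm or the gripper's body presses on something with over 40 N, if the wrist force passes 120 N, or if a joint passes its speed limit or range.

## Working session

There is one attempt and no reset: what is moved stays moved. The work goes in short steps, Python scripts to look and compute and a tool call to move; the robot and the scene stay as the last step left them, time stands still between calls to the robot, and variables do not carry over. Pictures are saved under pics/ and viewed, about 12 in all and at most 16, crops included, and the job is handed in when it is done.

Besides the shell and the picture viewer there is one more tool, called after ">>>" by a JSON object that holds its "api" and its "payload". play_rows: Moves the arm, as the interface text tells. Its arguments: {"type":"object","properties":{"commands":{"type":"array","items":{"type":"array","items":{"type":"number"}}},"gripper":{"type":"number"},"force":{"type":"number"}},"required":["commands"]}

```bash
ls; mkdir -p pics; cat > h.py <<'E'
from rig import *
import numpy as np, cv2
from scipy.spatial.transform import Rotation as R
def snap(name,fn=None):
    d=get_image(name)
    if fn: cv2.imwrite('pics/'+fn,d['img'][:,:,::-1])
    return d
def ray(d,uv):
    uv=np.array(uv,float).reshape(-1,1,2)
    n=cv2.undistortPoints(uv,np.array(d['camera_matrix']),np.array(d['dist'])).reshape(-1,2)
    M=np.array(d['world_to_cam']); Rm,t=M[:3,:3],M[:3,3]
    c=-Rm.T@t
    v=np.c_[n[:,0],-n[:,1],-np.ones(len(n))]@Rm
    return c,v
def onplane(d,uv,z):
    c,v=ray(d,uv); return c+v*((z-c[2])/v[:,2])[:,None]
def proj(d,P):
    P=np.atleast_2d(P).astype(float);M=np.array(d['world_to_cam'])
    c=P@M[:3,:3].T+M[:3,3]; c=c*[1,-1,-1]
    return cv2.projectPoints(c,np.zeros(3),np.zeros(3),np.array(d['camera_matrix']),np.array(d['dist']))[0].reshape(-1,2)
def tri(d1,uv1,d2,uv2):
    c1,v1=ray(d1,uv1);c2,v2=ray(d2,uv2);v1=v1[0];v2=v2[0]
    s=np.linalg.lstsq(np.c_[v1,-v2],c2-c1,rcond=None)[0]
    a=c1+v1*s[0];b=c2+v2*s[1]; return (a+b)/2,np.linalg.norm(a-b)
E
python3 - <<'E'
from h import *
for n in('top','side'):
    d=snap(n,n+'0.png'); c,_=ray(d,[256,192]); print(n,c.round(3),np.array(d['camera_matrix']).round(1).tolist(),np.round(d['dist'],3))
s=state();print(s)
t=R.from_quat(s['orientation']).as_matrix();print(t.round(3))
E
```

```text
pics
top [ 0.469 -0.012  1.186] [[347.8, 0.0, 254.7], [0.0, 347.8, 189.7], [0.0, 0.0, 1.0]] [-0.027  0.     0.     0.     0.   ]
side [-0.095  0.697  0.825] [[408.3, 0.0, 259.1], [0.0, 408.3, 202.8], [0.0, 0.0, 1.0]] [-0.003  0.     0.     0.     0.   ]
{'time': 0.1, 'q': array([-1.35502636e+00,  2.87130725e-01,  1.57806073e+00, -3.36876965e-06,
        1.27861602e+00, -1.50000062e-01]), 'qvel': array([ 2.34975521e-03, -3.55396109e-03, -2.80385654e-03, -1.32735536e-03,
       -4.26261160e-04, -1.83605952e-05]), 'effort': array([ 9.69826360e-04, -4.07298732e+01, -2.93698758e+01, -1.47651645e-04,
        3.40336745e-03,  9.44218868e-06]), 'tool_pos': array([ 0.24130334, -0.62965495,  0.19333351]), 'orientation': array([ 9.83322404e-01,  1.81867596e-01, -3.80221937e-05, -1.10675958e-03]), 'ft_force': array([-0.70974994,  0.3473128 , -0.43908598]), 'torque': array([-0.01167519, -0.04148065, -0.04555344]), 'gripper_width': 0.08536811148267416}
[[ 0.934  0.358 -0.   ]
 [ 0.358 -0.934  0.002]
 [ 0.    -0.002 -1.   ]]
```

```bash
cd pics; python3 -c "
import cv2
for n in('top0','side0'):
    cv2.imwrite(n+'b.png',cv2.resize(cv2.imread(n+'.png'),(800,600),interpolation=cv2.INTER_CUBIC))"
```

```text
(no output)
```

View pics/top0b.png

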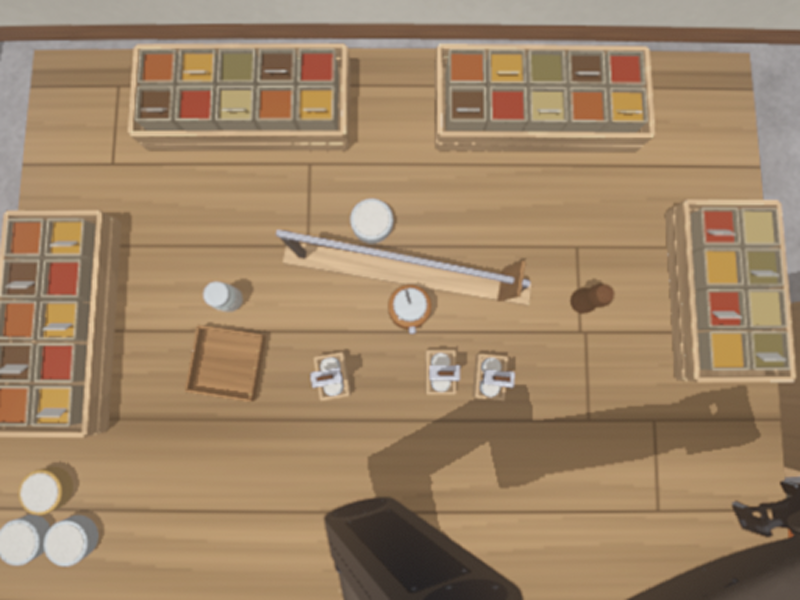

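View pics/side0b.png

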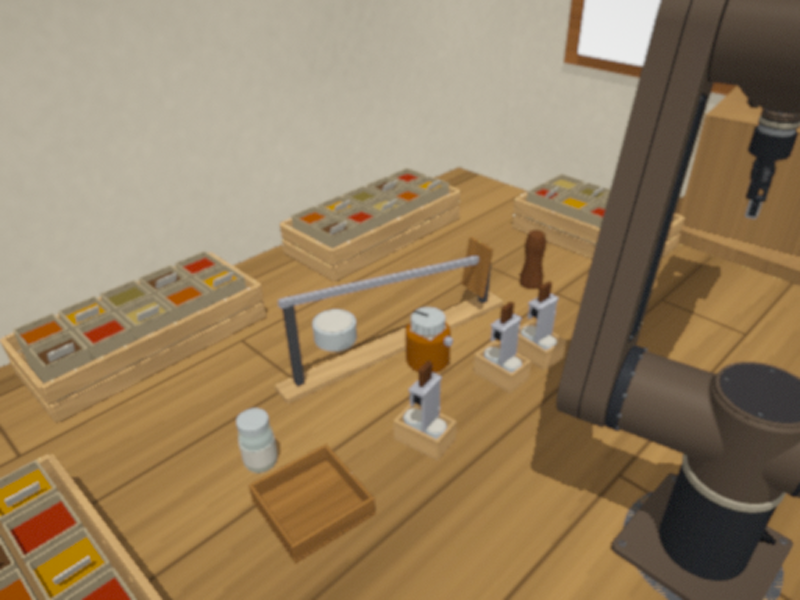

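Views: top image has +x up and +y left. The rail runs from its high end at (280,233) to the stop at about (522,283). The jar is at (410,305), the tray at (228,361), and three carriers at (330,377), (442,373) and (492,377). Next I zoom in to measure.

```bash
cd pics; python3 -c "
import cv2
a=cv2.imread('top0.png')[140:260,170:350];cv2.imwrite('tc.png',cv2.resize(a,None,fx=4.4,fy=4.4,interpolation=cv2.INTER_CUBIC))
a=cv2.imread('side0.png')[145:300,170:370];cv2.imwrite('sc.png',cv2.resize(a,None,fx=3.8,fy=3.8,interpolation=cv2.INTER_CUBIC))"
```

```text
(no output)
```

View pics/tc.png

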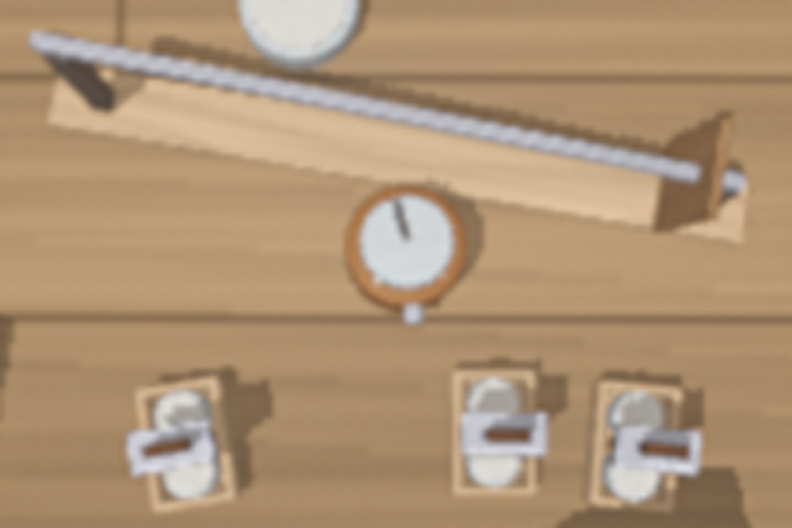

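View pics/sc.png

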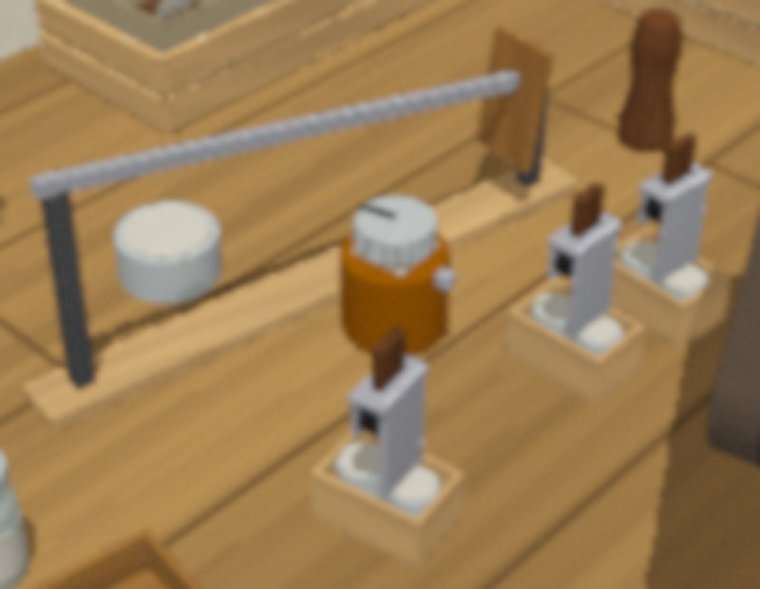

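Crop check: all three carriers open away from the robot with the spine on the near side. The rib points away at (398,200)–(405,238) and the lug is at (412,313) in the crop, so the lid is about π open. Now to compute poses.

```bash
cat >> h.py <<'E'
def T(x,y): return [170+(x+.5)/4.4-.5,140+(y+.5)/4.4-.5]
def S(x,y): return [170+(x+.5)/3.8-.5,145+(y+.5)/3.8-.5]
E
python3 - <<'E'
from h import *
dt=snap('top');ds=snap('side')
f=lambda a:np.round(a,4).tolist()
# rail
hi=onplane(dt,T(33,40),0.2105)[0]; lo=onplane(dt,T(697,172),0.14)[0]
print('rail hi/lo',f(hi),f(lo),np.hypot(*(hi-lo)[:2]))
print('tri hi',tri(dt,T(33,40),ds,S(36,186)))
# steel mask in both
for d,box in((dt,(170,140,350,190)),(ds,(175,160,310,200))):
    im=d['img'].astype(int);x0,y0,x1,y1=box;c=im[y0:y1,x0:x1]
    m=(c[...,2]>c[...,0]-2)&(c.min(2)>90)
    n,l,st,ce=cv2.connectedComponentsWithStats(m.astype(np.uint8))
    for i in np.argsort(-st[1:,4])[:2]+1:
        v,u=np.where(l==i);p=np.c_[u+x0,v+y0].astype(np.float32)
        print(st[i],cv2.fitLine(p,2,0,.01,.01).ravel(),p[p[:,0].argmin()],p[p[:,0].argmax()])
j=onplane(dt,T(407,241),0.11)[0]; lug=onplane(dt,T(412,313),.08)[0]; rib=onplane(dt,[T(398,200),T(405,238)],.112)
print('jar',f(j),'lug',f(lug),'rib',f(rib)); print('jar tri',tri(dt,T(407,241),ds,S(396,221)))
a=lambda v:np.degrees(np.arctan2(v[1],v[0]))
print('lug ang',a(lug-j),'rib ang',a(rib[0]-rib[1]))
for n,t,l,r,s in(('A',(167,446),(133,453),(210,442),(390,334)),('B',(508,435),(466,436),(545,434),(589,187)),('C',(665,449),(618,445),(697,455),(681,137))):
    p=onplane(dt,T(*t),.166)[0];q=onplane(dt,[T(*l),T(*r)],.13);print(n,f(p),'plate',f(q.mean(0)),np.linalg.norm(q[0]-q[1]),'yaw of x',a(q[0]-q[1])-90,'tri',tri(dt,T(*t),ds,S(*s)))
tr=[[x/1.5625-.2,y/1.5625-.2] for x,y in((206,326),(265,335),(253,399),(190,388))]
q=onplane(dt,tr,.04);print('tray',f(q),f(q.mean(0)))
for n,p,z in(('shaker',(216,295),.1),('mill',(603,293),.142),('tin',(372,219),.046)): print(n,f(onplane(dt,[[p[0]/1.5625,p[1]/1.5625]],z)[0]))
E
```

```text
rail hi/lo [0.7049, 0.2086, 0.2105] [0.6299, -0.2377, 0.14] 0.4525630636931293
tri hi (array([0.70410945, 0.20777677, 0.20729487]), np.float64(0.004154409155063515))
[  7   8 151  33 484] [9.8067200e-01 1.9565895e-01 2.4924794e+02 1.6313429e+02] [177. 149.] [327. 178.]
[ 55   0  26  15 103] [ 9.9890327e-01 -4.6821598e-02  2.3809709e+02  1.4856311e+02] [225. 140.] [250. 140.]
[  4   5 126  32 413] [ 9.7525913e-01 -2.2106488e-01  2.3745520e+02  1.8081355e+02] [179. 194.] [304. 165.]
[92 38 14  2 23] [9.9995333e-01 9.6641872e-03 2.7330435e+02 1.9860869e+02] [267. 199.] [280. 199.]
jar [0.5846, -0.0376, 0.11] lug [0.5354, -0.0419, 0.08] rib [[0.6135, -0.0312, 0.112], [0.5865, -0.0362, 0.112]]
jar tri (array([ 0.58339499, -0.03880185,  0.10786594]), np.float64(0.0035826350023790542))
lug ang -174.96536359206578 rib ang 10.39349699899021
A [0.442, 0.1221, 0.166] plate [0.44, 0.1237, 0.13] 0.05306584089724003 yaw of x 8.270303548328641 tri (array([0.44094199, 0.12066002, 0.16948476]), np.float64(0.00305240796280877))
B [0.4498, -0.103, 0.166] plate [0.4491, -0.1045, 0.13] 0.054104084214892205 yaw of x 1.5438013451743444 tri (array([ 0.4485708 , -0.10356327,  0.1716554 ]), np.float64(0.0033990950267819195))
C [0.4408, -0.2068, 0.166] plate [0.4391, -0.2085, 0.13] 0.054454115198889916 yaw of x -7.090621882851522 tri (array([ 0.43901822, -0.2071321 ,  0.17175124]), np.float64(0.004781140115557206))
tray [[0.5441, 0.392, 0.04], [0.5255, 0.2661, 0.04], [0.3923, 0.2872, 0.04], [0.4143, 0.4201, 0.04]] [0.469, 0.3413, 0.04]
shaker [0.6022, 0.3527, 0.1]
mill [0.6031, -0.4134, 0.142]
tin [0.7744, 0.0416, 0.046]
```

```bash
cat >> h.py <<'E'
def to(xyz,yaw,frm=None):
    "shift (mm, tool axes) and turn about tool z (deg) from frm=(xyz,yaw) or the measured pose"
    if frm is None:
        s=state();M=R.from_quat(s['orientation']);p=s['tool_pos']
    else:
        p=np.array(frm[0]);M=R.from_euler('z',frm[1],degrees=True)*R.from_euler('x',180,degrees=True)
    N=R.from_euler('z',yaw,degrees=True)*R.from_euler('x',180,degrees=True)
    v=(M.inv()*N).as_rotvec(degrees=True)
    print('shift mm',(1000*M.inv().apply(np.array(xyz)-p)).round(1),'turn',v.round(1))
E
python3 -c "
from h import *
to([.585,-.038,.2],176)"
```

```text
shift mm [ 532.6 -429.8   -5.5] turn [-0.00e+00 -1.00e-01 -1.55e+02]
```

>>> {"api": "play_rows", "payload": {"commands": [[0.033, -0.027, -0.005, 0, 0, -9.7], [0.066, -0.054, -0.01, 0, 0, -19.4], [0.1, -0.081, -0.015, 0, 0, -29.1], [0.133, -0.107, -0.02, 0, 0, -38.8], [0.166, -0.134, -0.02, 0, 0, -48.4], [0.2, -0.161, -0.02, 0, 0, -58.1], [0.233, -0.188, -0.02, 0, 0, -67.8], [0.266, -0.215, -0.02, 0, 0, -77.5]]}}

```text
time: 1.2
tool_pos: [0.4134, -0.333, 0.2145]
orientation: [0.651, 0.759, 0.0, -0.0]
ft_force: [0.2, -0.3, -0.5]
gripper_width: 0.0852
```

```bash
python3 -c "
from h import *
print(state()['q'].round(3));to([.585,-.038,.2],176)"
```

```text
[-0.869 -0.049  1.908  0.     1.283 -1.022]
shift mm [265.4 214.6  14.5] turn [  0.   -0.  -77.2]
```

>>> {"api": "play_rows", "payload": {"commands": [[0.033, 0.027, 0, 0, 0, -9.7], [0.066, 0.054, 0, 0, 0, -19.4], [0.1, 0.081, 0, 0, 0, -29.1], [0.133, 0.107, 0, 0, 0, -38.8], [0.166, 0.134, 0.005, 0, 0, -48.4], [0.2, 0.161, 0.01, 0, 0, -58.1], [0.233, 0.188, 0.014, 0, 0, -67.8], [0.265, 0.215, 0.014, 0, 0, -77.2]]}}

```text
time: 2.2
tool_pos: [0.5868, -0.0392, 0.1999]
orientation: [0.035, 0.999, 0.0, -0.001]
ft_force: [0.7, -0.1, -0.4]
gripper_width: 0.0852
```

```bash
python3 - <<'E'
from h import *
dt=snap('top');ds=snap('side','s1.png')
s=state();print(s['tool_pos'],s['q'].round(2));to([.585,-.038,.083],176)
# jar still there? amber mask
for d in(dt,ds):
    h=cv2.cvtColor(d['img'],cv2.COLOR_RGB2HSV);m=cv2.inRange(h,(8,190,90),(16,255,255));m[:150]=0;m[:,:200]=0;m[:,330:]=0;m[240:]=0
    n,l,st,ce=cv2.connectedComponentsWithStats(m);i=st[1:,4].argmax()+1;print(st[i],ce[i])
E
```

```text
[ 0.58762884 -0.03755647  0.2002073 ] [-0.24  0.09  1.79  0.    1.26 -1.74]
shift mm [  2.6  -0.8 117.2] turn [ 0.1 -0.  -0. ]Traceback (most recent call last):
  File "<stdin>", line 7, in <module>
ValueError: attempt to get argmax of an empty sequence
```

```bash
cd pics; python3 -c "
import cv2
a=cv2.imread('s1.png')[110:260,170:370];cv2.imwrite('s1c.png',cv2.resize(a,None,fx=3.8,fy=3.8,interpolation=cv2.INTER_CUBIC))"
```

```text
(no output)
```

View pics/s1c.png

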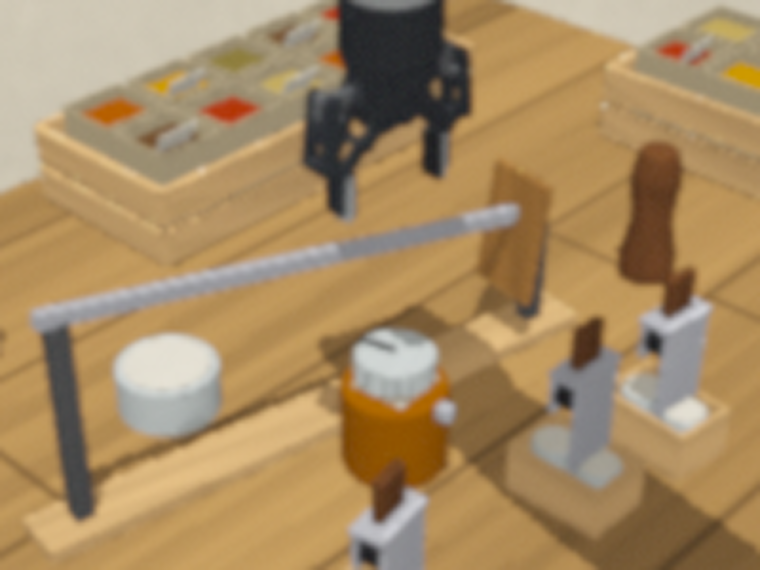

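Jar unmoved with its lid at crop (395,360), gripper centred above it. Now descend and grip.

>>> {"api": "play_rows", "payload": {"commands": [[0.0026, -0.001, 0.02, 0, 0, 0], [0.0026, -0.001, 0.045, 0, 0, 0], [0.0026, -0.001, 0.07, 0, 0, 0], [0.0026, -0.001, 0.09, 0, 0, 0], [0.0026, -0.001, 0.105, 0, 0, 0], [0.0026, -0.001, 0.117, 0, 0, 0], [0.0026, -0.001, 0.117, 0, 0, 0]]}}

```text
time: 3.18
tool_pos: [0.5834, -0.0414, 0.0826]
orientation: [0.038, 0.999, 0.0, -0.001]
ft_force: [0.6, 0.0, -0.6]
gripper_width: 0.0853
```

>>> {"api": "play_rows", "payload": {"commands": [[0, 0, 0, 0, 0, 0], [0, 0, 0, 0, 0, 0], [0, 0, 0, 0, 0, 0], [0, 0, 0, 0, 0, 0], [0, 0, 0, 0, 0, 0]], "gripper": 0.05, "force": 50}}

```text
time: 3.8
tool_pos: [0.584, -0.0414, 0.0837]
orientation: [0.038, 0.999, -0.0, 0.0]
ft_force: [-0.2, 0.2, -0.8]
gripper_width: 0.05
```

```bash
python3 - <<'E'
from h import *
for i in range(4):
    s=state();print(s['tool_pos'].round(4),s['ft_force'].round(1),s['gripper_width'])
d=snap('side')
a=cv2.resize(d['img'][110:260,200:340,::-1],None,fx=4,fy=4,interpolation=cv2.INTER_CUBIC);cv2.imwrite('pics/s2c.png',a)
E
```

```text
[ 0.584  -0.0414  0.0837] [-0.2  0.2 -0.8] 0.04996617131035982
[ 0.584  -0.0414  0.0837] [-0.2  0.2 -0.8] 0.04996617131035982
[ 0.584  -0.0414  0.0837] [-0.2  0.2 -0.8] 0.04996617131035982
[ 0.584  -0.0414  0.0837] [-0.2  0.2 -0.8] 0.04996617131035982
```

View pics/s2c.png

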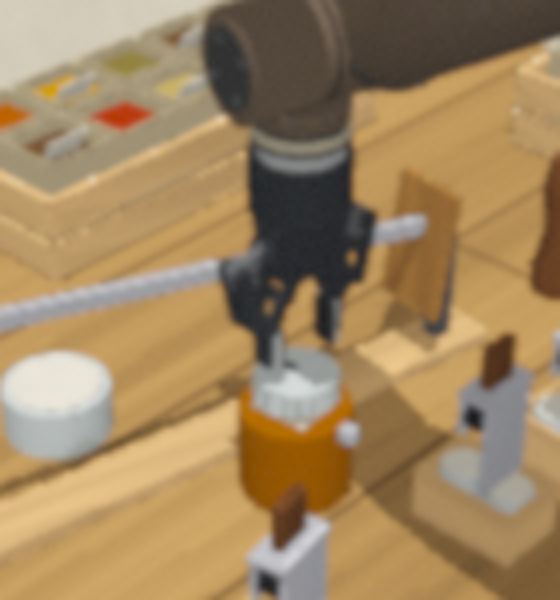

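```bash
python3 - <<'E'
from h import *
d=snap('side');s=state();p=s['tool_pos']
cr=lambda P:((proj(d,P)-[200,110]+.5)*4-.5).round(0).tolist()
yv=R.from_quat(s['orientation']).apply([0,1,0])
print('tcp',cr(p),'tips at tcp',cr([p+.025*yv,p-.025*yv]),'tips +27',cr([p+.025*yv+[0,0,.027],p-.025*yv+[0,0,.027]]))
print('lid top centre',cr([.584,-.038,.11]),'jar base',cr([.584,-.038,0]), s['q'])
cr=lambda P:((proj(d,P)-[170,110]+.5)*3.8-.5).round(0).tolist()
y2=yv*.0427;q=np.array([.5876,-.0376,.2]);print('s1c open tips',cr([q+y2,q-y2,q+y2+[0,0,.013],q-y2+[0,0,.013]]))
E
```

```text
tcp [[296.0, 396.0]] tips at tcp [[272.0, 410.0], [320.0, 384.0]] tips +27 [[272.0, 381.0], [320.0, 355.0]]
lid top centre [[293.0, 370.0]] jar base [[292.0, 483.0]] [-2.44067737e-01  2.07430444e-01  1.88714692e+00 -1.14202493e-05
  1.04700893e+00 -1.73912366e+00]
s1c open tips [[347.0, 274.0], [430.0, 234.0], [347.0, 259.0], [430.0, 219.0]]
```

Picture shows the tips at (268,368) and (328,340), above the lid top rather than around it, although the TCP reads z=0.084. I compare the reading with the start picture.

```bash
python3 - <<'E'
from h import *
ds=snap('side');dt=snap('top','t2.png')
p=np.array([.2413,-.6297,.1933]);y=np.array([.358,-.934,0])
for z in(0,.013,.03,.05):
    q=[p+[0,0,z]+s*.045*y for s in(1,-1)]
    print(z,'side0b',(proj(ds,q)*1.5625).round(0).tolist(),'top0b',(proj(dt,q)*1.5625).round(0).tolist())
a=cv2.imread('pics/side0.png')[70:150,460:512];b=cv2.imread('pics/top0.png')[290:370,440:512]
a=cv2.resize(a,(390,600),interpolation=cv2.INTER_CUBIC);b=cv2.resize(b,(400,444),interpolation=cv2.INTER_CUBIC);b=cv2.copyMakeBorder(b,0,156,0,0,0)
cv2.imwrite('pics/g.png',np.hstack([a,b]))
f=lambda P,d,o,k:((proj(d,P)-o)*k).round(0).tolist()
q=[p+[0,0,.013]+s*.043*y for s in(1,-1)];print(f(q,ds,[460,70],7.5),f(q,dt,[440,290],5.555),(np.array(f(q,dt,[440,290],5.555))+[390,0]).tolist())
E
```

```text
0 side0b [[742.0, 220.0], [742.0, 239.0]] top0b [[763.0, 481.0], [718.0, 500.0]]
0.013 side0b [[744.0, 214.0], [744.0, 233.0]] top0b [[768.0, 482.0], [723.0, 501.0]]
0.03 side0b [[746.0, 207.0], [746.0, 226.0]] top0b [[775.0, 484.0], [729.0, 504.0]]
0.05 side0b [[749.0, 198.0], [749.0, 217.0]] top0b [[782.0, 487.0], [736.0, 507.0]]
[[122.0, 506.0], [121.0, 592.0]] [[283.0, 105.0], [129.0, 170.0]] [[673.0, 105.0], [519.0, 170.0]]
```

View pics/g.png

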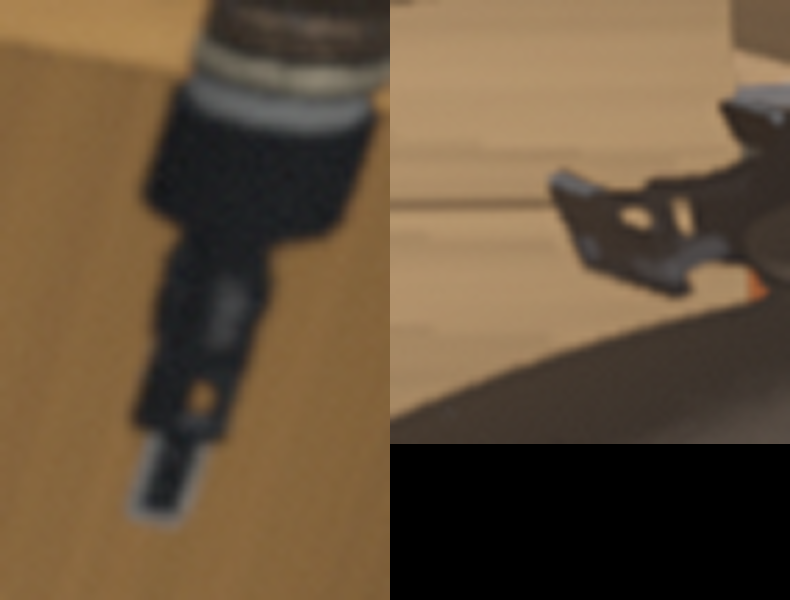

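The picture data agree: near fingertip is seen about 10 px higher (side) and 7 px to the side (top) than the reading projects. The true fingertips therefore sit about 33 mm higher than reported. I reopen and go 30 mm lower while watching the force.

>>> {"api": "play_rows", "payload": {"commands": [[0, 0, 0, 0, 0, 0], [0, 0.002, 0, 0, 0, 0], [0, 0.003, 0, 0, 0, 0], [0, 0.003, 0.005, 0, 0, 0], [0, 0.003, 0.01, 0, 0, 0], [0, 0.003, 0.015, 0, 0, 0], [0, 0.003, 0.02, 0, 0, 0], [0, 0.003, 0.02, 0, 0, 0]], "gripper": 0.085}}

```text
time: 5.0
tool_pos: [0.5837, -0.0384, 0.0629]
orientation: [0.038, 0.999, 0.0, -0.001]
ft_force: [-0.3, -1.0, -0.3]
gripper_width: 0.0849
```

>>> {"api": "play_rows", "payload": {"commands": [[0, 0, 0.005, 0, 0, 0], [0, 0, 0.01, 0, 0, 0], [0, 0, 0.01, 0, 0, 0]]}}

```text
time: 5.38
tool_pos: [0.5837, -0.0384, 0.0529]
orientation: [0.038, 0.999, 0.0, -0.001]
ft_force: [-0.4, -0.4, 1.0]
gripper_width: 0.0847
```

>>> {"api": "play_rows", "payload": {"commands": [[0, 0, 0, 0, 0, 0], [0, 0, 0, 0, 0, 0], [0, 0, 0, 0, 0, 0], [0, 0, 0, 0, 0, 0]], "gripper": 0.05, "force": 50}}

```text
time: 5.88
tool_pos: [0.5844, -0.0387, 0.0543]
orientation: [0.038, 0.999, -0.0, 0.0]
ft_force: [-1.8, -1.7, 5.5]
gripper_width: 0.0619
```

Gripped at 62 mm, lid diameter 64 as expected. Screw clockwise.

>>> {"api": "play_rows", "payload": {"commands": [[0, 0, 0, 0, 0, 8], [0, 0, 0, 0, 0, 16], [0, 0, 0, 0, 0, 24], [0, 0, 0, 0, 0, 32], [0, 0, 0, 0, 0, 40], [0, 0, 0, 0, 0, 48], [0, 0, 0, 0, 0, 56], [0, 0, 0, 0, 0, 64]]}}

```text
time: 6.88
tool_pos: [0.584, -0.0392, 0.0543]
orientation: [0.563, 0.826, -0.001, 0.0]
ft_force: [-3.4, -2.7, 6.2]
gripper_width: 0.0621
```

>>> {"api": "play_rows", "payload": {"commands": [[0, 0, 0, 0, 0, 8], [0, 0, 0, 0, 0, 16], [0, 0, 0, 0, 0, 24], [0, 0, 0, 0, 0, 32], [0, 0, 0, 0, 0, 40], [0, 0, 0, 0, 0, 48], [0, 0, 0, 0, 0, 56], [0, 0, 0, 0, 0, 64]]}}

```text
time: 7.88
tool_pos: [0.5834, -0.039, 0.0544]
orientation: [0.916, 0.402, -0.001, -0.0]
ft_force: [-4.9, -1.5, 7.6]
gripper_width: 0.0623
```

>>> {"api": "play_rows", "payload": {"commands": [[0, 0, 0, 0, 0, 8], [0, 0, 0, 0, 0, 16], [0, 0, 0, 0, 0, 24], [0, 0, 0, 0, 0, 32], [0, 0, 0, 0, 0, 40], [0, 0, 0, 0, 0, 48], [0, 0, 0, 0, 0, 56], [0, 0, 0, 0, 0, 64]]}}

```text
time: 8.88
tool_pos: [0.5839, -0.0383, 0.0543]
orientation: [0.99, -0.144, -0.001, -0.0]
ft_force: [-1.9, 0.9, 6.0]
gripper_width: 0.0619
```

```bash
python3 - <<'E'
from h import *
s=state();print(s['tool_pos'],s['ft_force'],s['torque'],s['q'].round(2),s['gripper_width'])
d=snap('side')
cv2.imwrite('pics/s3c.png',cv2.resize(d['img'][150:270,200:340,::-1],None,fx=4,fy=4,interpolation=cv2.INTER_CUBIC))
E
```

```text
[ 0.5838727  -0.03827994  0.05433493] [-1.90385489  0.90527941  5.98657589] [0.07723936 0.34577526 0.25893071] [-0.24  0.25  1.9   0.    0.99  1.62] 0.061907336587804666
```

View pics/s3c.png

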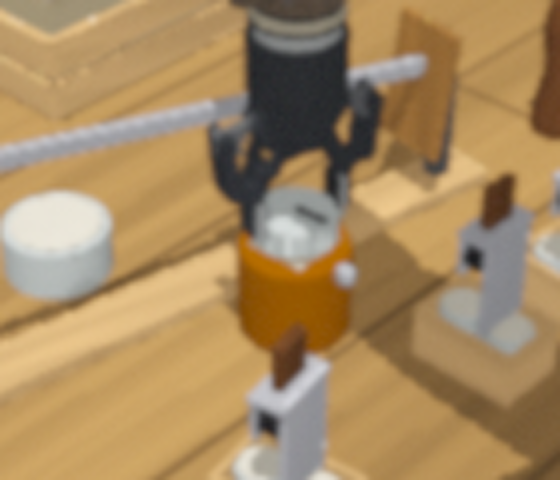

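```bash
python3 - <<'E'
from h import *
d=snap('side')
for a in(-175,-165,-155,-145,-185,-120):
    c=np.array([.584,-.038,.111]);u=np.array([np.cos(np.radians(a)),np.sin(np.radians(a)),0])
    print(a,(((proj(d,[c,c+.028*u])-[200,150]+.5)*4-.5).round(0)).tolist())
E
```

```text
-175 [[293.0, 209.0], [323.0, 223.0]]
-165 [[293.0, 209.0], [326.0, 220.0]]
-155 [[293.0, 209.0], [329.0, 216.0]]
-145 [[293.0, 209.0], [330.0, 212.0]]
-185 [[293.0, 209.0], [318.0, 226.0]]
-120 [[293.0, 209.0], [329.0, 203.0]]
```

Rib end at (325,220) lies along the lug direction (predicted (323–326,220–223)), and the moment shows the end stop. I add 6° for certainty, then lift.

>>> {"api": "play_rows", "payload": {"commands": [[0, 0, 0, 0, 0, 3], [0, 0, 0, 0, 0, 6], [0, 0, 0, 0, 0, 6], [0, 0, 0, 0, 0, 6]], "force": 70}}

```text
time: 9.48
tool_pos: [0.5851, -0.0384, 0.0545]
orientation: [0.981, -0.193, 0.001, -0.0]
ft_force: [-1.8, 0.9, 6.6]
gripper_width: 0.0617
```

>>> {"api": "play_rows", "payload": {"commands": [[0, 0, -0.005, 0, 0, 0], [0, 0, -0.02, 0, 0, 0], [0, 0, -0.04, 0, 0, 0], [0, 0, -0.06, 0, 0, 0], [0, 0, -0.08, 0, 0, 0], [0, 0, -0.09, 0, 0, 0], [0, 0, -0.09, 0, 0, 0]]}}

```text
time: 10.35
tool_pos: [0.585, -0.0386, 0.1451]
orientation: [0.981, -0.194, 0.001, 0.0]
ft_force: [0.3, 0.6, -6.7]
gripper_width: 0.0613
```

```bash
python3 - <<'E'
from h import *
s=state();print(s['tool_pos'],s['ft_force'],s['q'].round(2),s['gripper_width'],s['torque'].round(2))
yaw=R.from_quat(s['orientation']).as_matrix()[:,0];yaw=np.degrees(np.arctan2(yaw[1],yaw[0]));print(yaw)
to([.469,.341,.144],yaw+20)
E
```

```text
[ 0.58497583 -0.0386262   0.14508384] [ 0.33430842  0.56282886 -6.70206057] [-0.24  0.14  1.85 -0.    1.16  1.72] 0.06127568578139023 [-0.01 -0.07 -0.  ]
-22.341118703056715
shift mm [-251.6 -307.     0.5] turn [  0.   -0.2 -20. ]
```

Jar held (−6.7 N). Move to the tray.

>>> {"api": "play_rows", "payload": {"commands": [[-0.015, -0.018, 0, 0, 0, -1.5], [-0.045, -0.055, 0, 0, 0, -4], [-0.08, -0.1, 0, 0, 0, -6.5], [-0.12, -0.145, 0, 0, 0, -9], [-0.16, -0.195, 0, 0, 0, -12], [-0.2, -0.245, 0, 0, 0, -16], [-0.235, -0.288, 0, 0, 0, -19], [-0.251, -0.307, 0, 0, 0, -20]]}}

```text
time: 11.35
tool_pos: [0.4654, 0.3441, 0.1422]
orientation: [1.0, -0.018, -0.002, 0.0]
ft_force: [0.5, -0.7, -7.9]
gripper_width: 0.0614
```

```bash
python3 - <<'E'
from h import *
s=state();print(s['tool_pos'],s['ft_force'],s['gripper_width'])
to([.469,.341,.062],-2.3)
d=snap('side');cv2.imwrite('pics/s4c.png',cv2.resize(d['img'][180:384,110:290,::-1],None,fx=2.9,fy=2.9,interpolation=cv2.INTER_CUBIC))
E
```

```text
[0.46538643 0.34413258 0.14224182] [ 0.54069514 -0.65432496 -7.94913242] 0.061380896990986034
shift mm [ 4.   3.  80.2] turn [0.  0.2 0.3]
```

View pics/s4c.png

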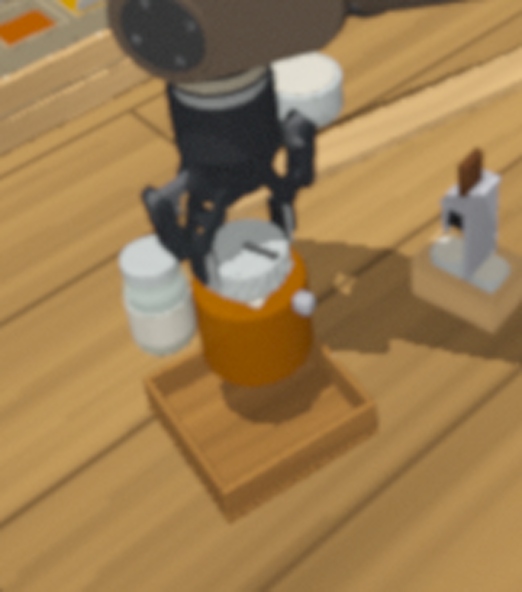

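Rib at (262,250) points to the lug at (302,302), so the lid is shut. The jar is over the tray, clear of the spice jar. Lower and release.

>>> {"api": "play_rows", "payload": {"commands": [[0.004, 0.003, 0.01, 0, 0, 0], [0.004, 0.003, 0.025, 0, 0, 0], [0.004, 0.003, 0.04, 0, 0, 0], [0.004, 0.003, 0.055, 0, 0, 0], [0.004, 0.003, 0.067, 0, 0, 0], [0.004, 0.003, 0.075, 0, 0, 0], [0.004, 0.003, 0.08, 0, 0, 0], [0.004, 0.003, 0.08, 0, 0, 0]]}}

```text
time: 12.4
tool_pos: [0.4725, 0.3377, 0.0635]
orientation: [1.0, -0.02, -0.0, 0.0]
ft_force: [0.2, 0.8, -7.0]
gripper_width: 0.0614
```

>>> {"api": "play_rows", "payload": {"commands": [[0, 0, 0.001, 0, 0, 0], [0, 0, 0.001, 0, 0, 0]]}}

```text
time: 12.65
tool_pos: [0.4729, 0.3379, 0.0631]
orientation: [1.0, -0.02, 0.0, -0.0]
ft_force: [-0.2, -0.2, -7.2]
gripper_width: 0.0614
```

>>> {"api": "play_rows", "payload": {"commands": [[0, 0, 0, 0, 0, 0], [0, 0, 0, 0, 0, 0], [0, 0, 0, 0, 0, 0], [0, 0, -0.005, 0, 0, 0], [0, 0, -0.03, 0, 0, 0], [0, 0, -0.07, 0, 0, 0], [0, 0, -0.11, 0, 0, 0], [0, 0, -0.15, 0, 0, 0]], "gripper": 0.085}}

```text
time: 13.65
tool_pos: [0.4726, 0.3378, 0.2145]
orientation: [1.0, -0.02, 0.0, -0.0]
ft_force: [0.3, 0.2, 0.7]
gripper_width: 0.085
```

```bash
python3 - <<'E'
from h import *
s=state();print(s['tool_pos'],s['ft_force'],s['gripper_width'],s['q'].round(2))
d=snap('side');cv2.imwrite('pics/s5c.png',cv2.resize(d['img'][120:384,110:310,::-1],None,fx=2.25,fy=2.25,interpolation=cv2.INTER_CUBIC))
to([.441,.122,.2],98)
E
```

```text
[0.47260638 0.33775297 0.21451302] [0.25996547 0.19131112 0.66415749] 0.08503078915096468 [ 0.45  0.06  1.79 -0.    1.28  2.06]
shift mm [-25.9 218.6  20.2] turn [   0.3   -0.7 -100.3]
```

View pics/s5c.png

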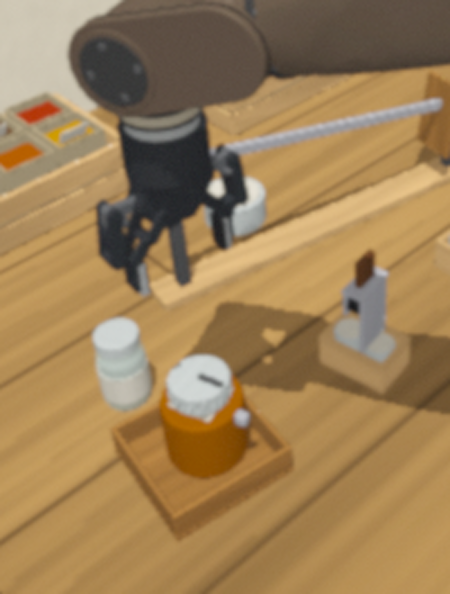

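Jar stands upright and shut in the tray at (205,425), fingers clear. Next is carrier A.

>>> {"api": "play_rows", "payload": {"commands": [[-0.003, 0.027, 0, 0, 0, -10], [-0.006, 0.055, 0, 0, 0, -20], [-0.01, 0.08, 0, 0, 0, -30], [-0.013, 0.11, 0, 0, 0, -40], [-0.016, 0.135, 0, 0, 0, -50], [-0.02, 0.165, 0, 0, 0, -60], [-0.023, 0.19, 0, 0, 0, -70], [-0.026, 0.218, 0, 0, 0, -80]], "gripper": 0.06}}

```text
time: 14.7
tool_pos: [0.4376, 0.1202, 0.2129]
orientation: [0.777, 0.629, 0.0, 0.0]
ft_force: [0.6, -0.2, 0.1]
gripper_width: 0.0597
```

```bash
python3 - <<'E'
from h import *
s=state();print(s['tool_pos'],s['gripper_width'],s['q'].round(2))
d=snap('top')
h=cv2.cvtColor(d['img'],cv2.COLOR_RGB2HSV)
c=proj(d,[.4726,.3378,.11])[0];x,y=c.astype(int);cr=d['img'][y-25:y+25,x-25:x+25].astype(int)
m=(cr.min(2)>150)&(cr.max(2)-cr.min(2)<40)
n,l,st,ce=cv2.connectedComponentsWithStats(m.astype(np.uint8));i=st[1:,4].argmax()+1
print('lid',st[i],onplane(d,ce[i]+[x-25,y-25],.11))
to([.441,.122,.2],98.3)
E
```

```text
[0.43759697 0.12024054 0.21288713] 0.05970065156612141 [ 0.04 -0.24  2.08 -0.    1.3   0.25]
lid [ 14  14  22  22 352] [[0.47485713 0.34088901 0.11      ]]
shift mm [ 4.8  2.8 12.8] turn [  0.    0.1 -20.1]
```

>>> {"api": "play_rows", "payload": {"commands": [[0.004, 0.003, 0.01, 0, 0, -10], [0.005, 0.003, 0.02, 0, 0, -20], [0.005, 0.003, 0.04, 0, 0, -20], [0.005, 0.003, 0.055, 0, 0, -20], [0.005, 0.003, 0.07, 0, 0, -20], [0.005, 0.003, 0.085, 0, 0, -20], [0.005, 0.003, 0.097, 0, 0, -20], [0.005, 0.003, 0.097, 0, 0, -20]]}}

```text
time: 15.75
tool_pos: [0.4409, 0.1252, 0.1144]
orientation: [0.658, 0.753, -0.001, -0.001]
ft_force: [0.8, -0.3, -0.1]
gripper_width: 0.0602
```

>>> {"api": "play_rows", "payload": {"commands": [[0, 0, 0, 0, 0, 0], [0, 0, 0, 0, 0, 0], [0, 0, 0, 0, 0, 0], [0, 0, 0, 0, 0, 0], [0, 0, 0, 0, 0, 0]], "gripper": 0.0, "force": 40}}

```text
time: 16.38
tool_pos: [0.4418, 0.1252, 0.1158]
orientation: [0.658, 0.753, 0.0, 0.0]
ft_force: [-0.8, -0.1, 0.5]
gripper_width: 0.0086
```

```bash
python3 - <<'E'
from h import *
s=state();print(s['tool_pos'],s['ft_force'],s['gripper_width'],s['q'].round(2))
v=R.from_quat(s['orientation']).as_matrix();print(v.round(3))
E
```

```text
[0.44181039 0.12521569 0.11580876] [-0.8257817  -0.13478227  0.52389688] 0.008584484904643613 [ 0.05 -0.12  2.16 -0.    1.1  -0.08]
[[-0.133  0.991  0.   ]
 [ 0.991  0.133 -0.   ]
 [-0.     0.    -1.   ]]
```

```bash
python3 - <<'E'
from h import *
to([.6135,.1105,.229],80.5)
to([.6874,.0981,.229],80.5,([.6135,.1105,.229],80.5))
E
```

```text
shift mm [ -37.5  168.2 -113.1] turn [ 0.   0.  17.2]
shift mm [-0.  74.9  0. ] turn [0. 0. 0.]
```

>>> {"api": "play_rows", "payload": {"commands": [[0, 0, -0.015, 0, 0, 0], [0, 0, -0.045, 0, 0, 3], [-0.004, 0.02, -0.08, 0, 0, 7], [-0.012, 0.055, -0.105, 0, 0, 11], [-0.021, 0.095, -0.113, 0, 0, 15], [-0.03, 0.135, -0.113, 0, 0, 17], [-0.036, 0.162, -0.113, 0, 0, 17], [-0.037, 0.168, -0.113, 0, 0, 17]]}}

```text
time: 17.38
tool_pos: [0.6137, 0.1106, 0.228]
orientation: [0.763, 0.647, -0.001, -0.001]
ft_force: [-0.6, -0.6, -4.1]
gripper_width: 0.009
```

```bash
python3 - <<'E'
from h import *
d=snap('side')
s=state();print(s['tool_pos'],s['ft_force'],s['gripper_width'])
to([.6874,.0981,.229],80.5)
cv2.imwrite('pics/s6c.png',cv2.resize(d['img'][110:260,160:330,::-1],None,fx=3.8,fy=3.8,interpolation=cv2.INTER_CUBIC))
E
```

```text
[0.61361015 0.11075262 0.22793933] [-0.08567214 -0.16565889 -3.43952738] 0.008829879936720356
shift mm [-0.5 74.9 -1.2] turn [-0.1  0.   0.1]
```

View pics/s6c.png

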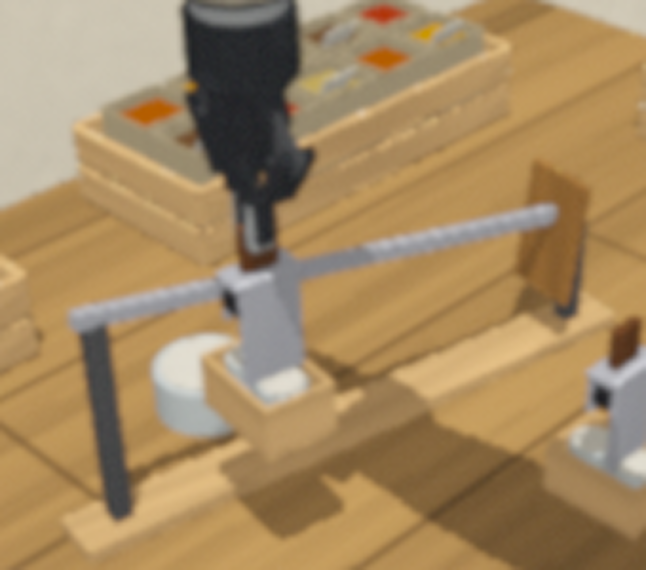

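Carrier hangs plumb in front of the rail with its plate at (255,278). Push across the rail slowly.

>>> {"api": "play_rows", "payload": {"commands": [[0, 0.012, -0.001, 0, 0, 0], [0, 0.024, -0.001, 0, 0, 0], [0, 0.036, -0.001, 0, 0, 0], [0, 0.047, -0.001, 0, 0, 0], [0, 0.057, -0.001, 0, 0, 0], [0, 0.066, -0.001, 0, 0, 0], [0, 0.075, -0.001, 0, 0, 0], [0, 0.075, -0.001, 0, 0, 0]]}}

```text
time: 18.42
tool_pos: [0.6877, 0.0986, 0.2294]
orientation: [0.762, 0.647, -0.0, -0.0]
ft_force: [0.8, -0.4, -4.1]
gripper_width: 0.009
```

>>> {"api": "play_rows", "payload": {"commands": [[0, 0, 0.004, 0, 0, 0], [0, 0, 0.008, 0, 0, 0], [0, 0, 0.012, 0, 0, 0], [0, 0, 0.012, 0, 0, 0]]}}

```text
time: 18.92
tool_pos: [0.6867, 0.0988, 0.2168]
orientation: [0.762, 0.647, -0.001, -0.0]
ft_force: [0.3, -0.5, -4.1]
gripper_width: 0.0087
```

```bash
python3 - <<'E'
from h import *
d=snap('side')
s=state();print(s['tool_pos'],s['ft_force'],s['torque'].round(2),s['gripper_width'])
to([.6874,.0981,.213],80.5)
cv2.imwrite('pics/s7c.png',cv2.resize(d['img'][110:220,170:300,::-1],None,fx=5,fy=5,interpolation=cv2.INTER_CUBIC))
E
```

```text
[0.68688587 0.09880904 0.21724007] [ 0.21081874  1.02733661 -3.26037916] [ 0.04 -0.02 -0.03] 0.008542824387573507
shift mm [-0.6  0.6  4.2] turn [-0.   0.   0.2]
```

View pics/s7c.png

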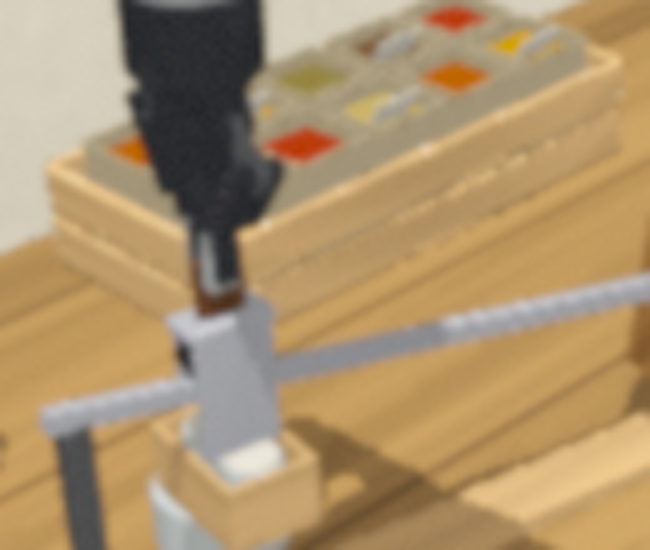

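Bar passes behind the spine and through the C at (180–280, 370). Lower to contact.

>>> {"api": "play_rows", "payload": {"commands": [[-0.001, 0, 0.002, 0, 0, 0], [-0.001, 0, 0.004, 0, 0, 0], [-0.001, 0, 0.004, 0, 0, 0]]}}

```text
time: 19.35
tool_pos: [0.6869, 0.0978, 0.2133]
orientation: [0.762, 0.647, -0.0, -0.0]
ft_force: [0.5, 0.9, -4.4]
gripper_width: 0.0088
```

>>> {"api": "play_rows", "payload": {"commands": [[0, 0, 0.001, 0, 0, 0], [0, 0, 0.001, 0, 0, 0]]}}

```text
time: 19.6
tool_pos: [0.6871, 0.0978, 0.2127]
orientation: [0.762, 0.647, 0.0, 0.0]
ft_force: [0.5, 0.6, -3.6]
gripper_width: 0.009
```

>>> {"api": "play_rows", "payload": {"commands": [[0, 0, 0.001, 0, 0, 0], [0, 0, 0.002, 0, 0, 0], [0, 0, 0.002, 0, 0, 0]]}}

```text
time: 19.98
tool_pos: [0.6874, 0.0977, 0.2123]
orientation: [0.762, 0.647, 0.001, 0.001]
ft_force: [-2.7, -0.3, 4.1]
gripper_width: 0.0086
```

>>> {"api": "play_rows", "payload": {"commands": [[0, 0, 0.001, 0, 0, 0], [0, 0, 0.002, 0, 0, 0], [0, 0, 0.002, 0, 0, 0]]}}

```text
time: 20.35
tool_pos: [0.6877, 0.0976, 0.2122]
orientation: [0.762, 0.647, 0.001, 0.001]
ft_force: [-2.9, -1.5, 7.7]
gripper_width: 0.0091
```

Contact at 0.2123, predicted 0.2127. Release.

>>> {"api": "play_rows", "payload": {"commands": [[0, 0, -0.002, 0, 0, 0], [0, 0, -0.002, 0, 0, 0]]}}

```text
time: 20.6
tool_pos: [0.6875, 0.0976, 0.2123]
orientation: [0.762, 0.647, 0.001, 0.001]
ft_force: [-2.5, -0.6, 5.7]
gripper_width: 0.0084
```

>>> {"api": "play_rows", "payload": {"commands": [[0, 0, 0, 0, 0, 0], [0, 0, 0, 0, 0, 0], [0, 0, 0, 0, 0, 0], [0, 0, 0, 0, 0, 0], [0, 0, -0.02, 0, 0, 0], [0, 0, -0.05, 0, 0, 0], [0, 0, -0.05, 0, 0, 0], [0, 0, -0.05, 0, 0, 0]], "gripper": 0.06}}

```text
time: 21.6
tool_pos: [0.6869, 0.0978, 0.2606]
orientation: [0.762, 0.647, 0.0, 0.0]
ft_force: [0.6, 0.5, -0.2]
gripper_width: 0.0599
```

```bash
python3 - <<'E'
from h import *
d=snap('side')
s=state();print(s['tool_pos'],s['ft_force'],s['gripper_width'])
to([.449,-.1035,.2],91)
cv2.imwrite('pics/s8c.png',cv2.resize(d['img'][110:270,160:370,::-1],None,fx=3.5,fy=3.5,interpolation=cv2.INTER_CUBIC))
E
```

```text
[0.68647701 0.09778452 0.2594774 ] [ 0.04031074  0.6016546  -0.62897093] 0.060191401344398245
shift mm [-237.1 -201.6   59.9] turn [ -0.1   0.  -10.3]
```

View pics/s8c.png

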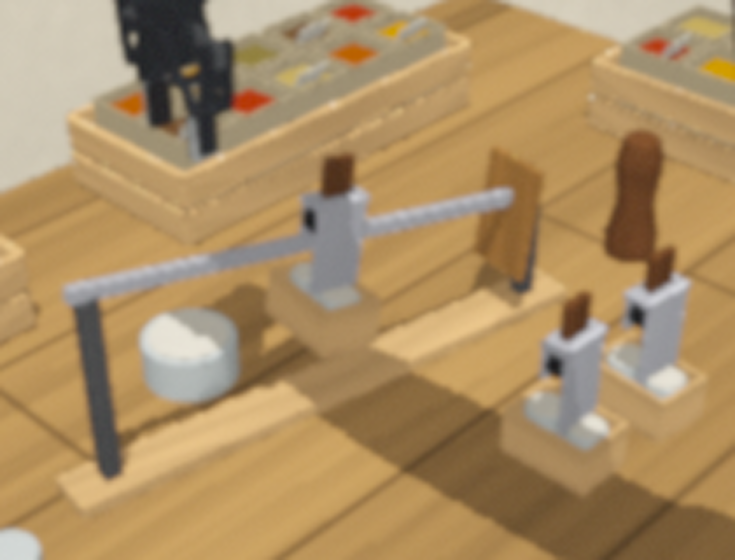

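Carrier A is rolling down freely, seen at (330,230) mid-rail. Go to carrier B.

>>> {"api": "play_rows", "payload": {"commands": [[0, -0.04, 0, 0, 0, 0], [-0.01, -0.09, 0, 0, 0, -2], [-0.04, -0.14, 0, 0, 0, -4], [-0.085, -0.175, 0, 0, 0, -6], [-0.135, -0.195, 0.01, 0, 0, -8], [-0.185, -0.2, 0.03, 0, 0, -10], [-0.225, -0.202, 0.05, 0, 0, -10.3], [-0.237, -0.202, 0.06, 0, 0, -10.3]]}}

```text
time: 22.65
tool_pos: [0.4475, -0.1043, 0.1982]
orientation: [0.702, 0.712, -0.001, -0.002]
ft_force: [0.2, 0.4, -0.5]
gripper_width: 0.0598
```

```bash
python3 - <<'E'
from h import *
s=state();print(s['tool_pos'],s['q'].round(2));to([.449,-.1035,.116],91.5)
E
```

```text
[ 0.44750556 -0.10426492  0.19817984] [-0.45 -0.21  2.08  0.    1.27 -0.46]
shift mm [ 0.6  1.8 82.2] turn [-0.2 -0.1 -0.7]
```

>>> {"api": "play_rows", "payload": {"commands": [[0.001, 0.002, 0.01, 0, 0, -0.7], [0.001, 0.002, 0.03, 0, 0, -0.7], [0.001, 0.002, 0.05, 0, 0, -0.7], [0.001, 0.002, 0.067, 0, 0, -0.7], [0.001, 0.002, 0.08, 0, 0, -0.7], [0.001, 0.002, 0.082, 0, 0, -0.7], [0.001, 0.002, 0.082, 0, 0, -0.7]]}}

```text
time: 23.52
tool_pos: [0.4516, -0.1023, 0.119]
orientation: [0.697, 0.717, 0.0, 0.0]
ft_force: [0.0, -0.7, -0.5]
gripper_width: 0.0597
```

>>> {"api": "play_rows", "payload": {"commands": [[0, 0, 0, 0, 0, 0], [0, 0, 0, 0, 0, 0], [0, 0, 0, 0, 0, 0], [0, 0, 0, 0, 0, 0], [0, 0, 0, 0, 0, 0]], "gripper": 0.0, "force": 40}}

```text
time: 24.15
tool_pos: [0.4512, -0.1022, 0.1187]
orientation: [0.697, 0.717, 0.0, -0.0]
ft_force: [-0.4, 0.7, -0.0]
gripper_width: 0.0087
```

```bash
python3 - <<'E'
from h import *
s=state();print(s['tool_pos'],s['gripper_width'],s['ft_force'])
z=s['tool_pos'][2];x=R.from_quat(s['orientation']).as_matrix()[:,0];print(np.degrees(np.arctan2(x[1],x[0])))
to([.6135,.1105,z+.113],80.5)
E
```

```text
[ 0.45118795 -0.1021817   0.11872808] 0.008684748806594117 [-0.39727167  0.67757708 -0.01396266]
91.65525441775782
shift mm [ 207.9  168.4 -113. ] turn [ 0.  -0.  11.2]
```

>>> {"api": "play_rows", "payload": {"commands": [[0, 0, -0.02, 0, 0, 0], [0.01, 0.005, -0.055, 0, 0, 0], [0.04, 0.03, -0.09, 0, 0, 2], [0.08, 0.065, -0.11, 0, 0, 5], [0.12, 0.1, -0.113, 0, 0, 8], [0.16, 0.135, -0.113, 0, 0, 11], [0.19, 0.156, -0.113, 0, 0, 11.2], [0.208, 0.168, -0.113, 0, 0, 11.2]]}}

```text
time: 25.15
tool_pos: [0.613, 0.1119, 0.2298]
orientation: [0.763, 0.646, -0.001, -0.001]
ft_force: [0.7, -0.9, -3.5]
gripper_width: 0.0087
```

>>> {"api": "play_rows", "payload": {"commands": [[0, 0, 0, 0, 0, 0], [0, 0, 0, 0, 0, 0]]}}

```text
time: 25.4
tool_pos: [0.6125, 0.1096, 0.2311]
orientation: [0.764, 0.646, -0.001, -0.0]
ft_force: [-1.4, 0.3, -3.6]
gripper_width: 0.009
```

```bash
python3 - <<'E'
from h import *
s=state();print(s['tool_pos'],s['gripper_width'],s['ft_force'])
to([.6872,.0980,.2315],80.5)
E
```

```text
[0.61246068 0.10960249 0.23112265] 0.008969558080321823 [-1.40108668  0.33060764 -3.55009624]
shift mm [ 1.  75.6 -0.5] turn [-0.1  0.1 -0.1]
```

>>> {"api": "play_rows", "payload": {"commands": [[0, 0.012, 0, 0, 0, 0], [0, 0.024, 0, 0, 0, 0], [0, 0.036, 0, 0, 0, 0], [0, 0.047, 0, 0, 0, 0], [0, 0.057, 0, 0, 0, 0], [0, 0.067, 0, 0, 0, 0], [0.001, 0.0755, 0, 0, 0, 0], [0.001, 0.0755, 0, 0, 0, 0]]}}

```text
time: 26.4
tool_pos: [0.6881, 0.099, 0.2314]
orientation: [0.763, 0.646, -0.0, -0.0]
ft_force: [0.4, -0.4, -3.1]
gripper_width: 0.0087
```

>>> {"api": "play_rows", "payload": {"commands": [[0, 0, 0.005, 0, 0, 0], [0, 0, 0.01, 0, 0, 0], [0, 0, 0.014, 0, 0, 0], [0, 0, 0.014, 0, 0, 0], [0, 0, 0.014, 0, 0, 0]]}}

```text
time: 27.02
tool_pos: [0.6878, 0.099, 0.2178]
orientation: [0.763, 0.646, 0.0, 0.0]
ft_force: [0.2, 0.7, -3.0]
gripper_width: 0.0083
```

>>> {"api": "play_rows", "payload": {"commands": [[0, 0, 0.001, 0, 0, 0], [0, 0, 0.002, 0, 0, 0], [0, 0, 0.003, 0, 0, 0], [0, 0, 0.003, 0, 0, 0]]}}

```text
time: 27.52
tool_pos: [0.6879, 0.0989, 0.2154]
orientation: [0.763, 0.646, 0.0, 0.0]
ft_force: [-0.9, -0.8, -0.1]
gripper_width: 0.0091
```

>>> {"api": "play_rows", "payload": {"commands": [[0, 0, 0.001, 0, 0, 0], [0, 0, 0.001, 0, 0, 0]]}}

```text
time: 27.78
tool_pos: [0.6881, 0.0988, 0.2152]
orientation: [0.763, 0.646, 0.001, 0.001]
ft_force: [-1.1, -1.2, 3.9]
gripper_width: 0.0092
```

Contact as predicted. Release and go on to carrier C.

>>> {"api": "play_rows", "payload": {"commands": [[0, 0, 0, 0, 0, 0], [0, 0, 0, 0, 0, 0], [0, 0, 0, 0, 0, 0], [0, 0, 0, 0, 0, 0], [0, 0, -0.02, 0, 0, 0], [0, 0, -0.05, 0, 0, 0], [0, 0, -0.05, 0, 0, 0], [0, 0, -0.05, 0, 0, 0]], "gripper": 0.06}}

```text
time: 28.78
tool_pos: [0.6876, 0.099, 0.2636]
orientation: [0.763, 0.646, 0.0, 0.0]
ft_force: [0.3, -0.2, 0.6]
gripper_width: 0.06
```

```bash
python3 - <<'E'
from h import *
s=state();print(s['tool_pos'],s['gripper_width'],s['ft_force'])
to([.441,-.207,.2],83)
E
```

```text
[0.68763869 0.09900023 0.26356208] 0.060046141308858964 [ 0.34643728 -0.22838092  0.64239159]
shift mm [-342.6 -192.5   63.5] turn [ 0.  -0.  -2.5]
```

>>> {"api": "play_rows", "payload": {"commands": [[0, -0.05, 0, 0, 0, 0], [-0.025, -0.1, 0, 0, 0, -1], [-0.075, -0.135, 0, 0, 0, -2], [-0.13, -0.155, 0, 0, 0, -2.5], [-0.19, -0.17, 0.005, 0, 0, -2.5], [-0.25, -0.183, 0.025, 0, 0, -2.5], [-0.305, -0.191, 0.05, 0, 0, -2.5], [-0.342, -0.192, 0.063, 0, 0, -2.5]]}}

```text
time: 29.78
tool_pos: [0.4392, -0.2075, 0.1976]
orientation: [0.75, 0.662, -0.001, -0.002]
ft_force: [0.3, 0.3, -0.1]
gripper_width: 0.06
```

>>> {"api": "play_rows", "payload": {"commands": [[0, 0, 0, 0, 0, 0], [0, 0, 0, 0, 0, 0]]}}

```text
time: 30.02
tool_pos: [0.4415, -0.2058, 0.2]
orientation: [0.749, 0.662, 0.0, -0.001]
ft_force: [-0.0, -0.8, -0.3]
gripper_width: 0.0599
```

```bash
python3 - <<'E'
from h import *
d=snap('side');cv2.imwrite('pics/s9c.png',cv2.resize(d['img'][90:250,200:410,::-1],None,fx=3.5,fy=3.5,interpolation=cv2.INTER_CUBIC))
s=state();print(s['tool_pos'],s['q'].round(2));to([.441,-.207,.117],83)
E
```

```text
[ 0.44188371 -0.20555627  0.20053424] [-0.64 -0.14  2.02  0.    1.26 -0.52]
shift mm [-1.6 -0.7 83.5] turn [-0. -0.  0.]
```

View pics/s9c.png

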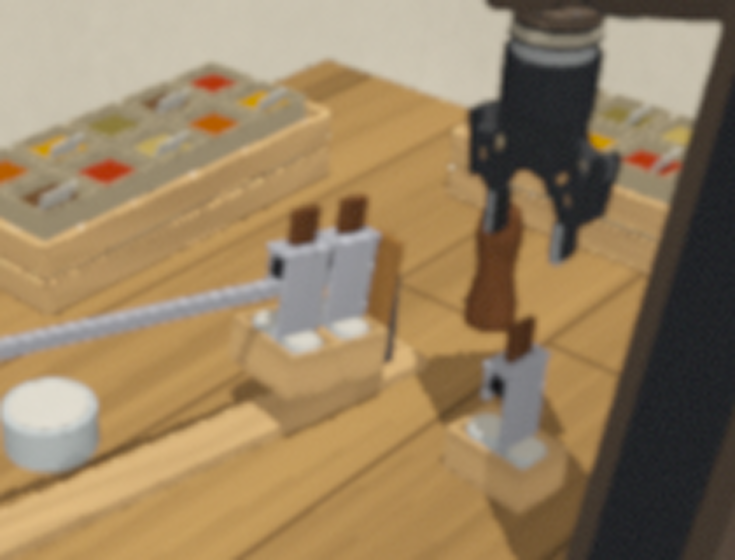

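Carriers A and B rest against the stop, at (350,265) and (300,280); C is at (510,420) under the gripper. Grasp C.

>>> {"api": "play_rows", "payload": {"commands": [[-0.001, -0.001, 0.01, 0, 0, 0], [-0.0015, -0.001, 0.03, 0, 0, 0], [-0.0015, -0.001, 0.05, 0, 0, 0], [-0.0015, -0.001, 0.067, 0, 0, 0], [-0.0015, -0.001, 0.08, 0, 0, 0], [-0.0015, -0.001, 0.083, 0, 0, 0], [-0.0015, -0.001, 0.083, 0, 0, 0]]}}

```text
time: 30.95
tool_pos: [0.4408, -0.2079, 0.1178]
orientation: [0.749, 0.662, 0.0, 0.0]
ft_force: [0.6, 0.0, 1.1]
gripper_width: 0.0598
```

>>> {"api": "play_rows", "payload": {"commands": [[0, 0, 0, 0, 0, 0], [0, 0, 0, 0, 0, 0], [0, 0, 0, 0, 0, 0], [0, 0, 0, 0, 0, 0], [0, 0, 0, 0, 0, 0]], "gripper": 0.0, "force": 40}}

```text
time: 31.58
tool_pos: [0.4405, -0.2079, 0.1179]
orientation: [0.749, 0.662, -0.0, 0.0]
ft_force: [-1.6, 0.3, 2.0]
gripper_width: 0.0088
```

```bash
python3 - <<'E'
from h import *
s=state();print(s['tool_pos'],s['gripper_width'],s['ft_force'])
z=s['tool_pos'][2];x=R.from_quat(s['orientation']).as_matrix()[:,0];print(np.degrees(np.arctan2(x[1],x[0])))
to([.6135,.1105,z+.113],80.5)
E
```

```text
[ 0.44053006 -0.20790111  0.11793565] 0.008807152223878838 [-1.57918355  0.34056631  2.03623632]
82.9606566031509
shift mm [ 337.2  132.6 -113.1] turn [0.  0.  2.5]
```

>>> {"api": "play_rows", "payload": {"commands": [[0, 0, -0.02, 0, 0, 0], [0.02, 0, -0.06, 0, 0, 0], [0.065, 0.01, -0.1, 0, 0, 0], [0.115, 0.03, -0.113, 0, 0, 1], [0.17, 0.055, -0.113, 0, 0, 2], [0.225, 0.08, -0.113, 0, 0, 2.5], [0.275, 0.105, -0.113, 0, 0, 2.5], [0.315, 0.124, -0.113, 0, 0, 2.5]]}}

```text
time: 32.58
tool_pos: [0.6024, 0.0918, 0.2286]
orientation: [0.763, 0.646, -0.001, -0.001]
ft_force: [0.5, -0.6, -3.0]
gripper_width: 0.0087
```

>>> {"api": "play_rows", "payload": {"commands": [[0.015, 0.008, 0, 0, 0, 0], [0.022, 0.009, 0, 0, 0, 0], [0.022, 0.009, 0, 0, 0, 0], [0.022, 0.009, 0, 0, 0, 0]]}}

```text
time: 33.08
tool_pos: [0.6143, 0.1087, 0.2306]
orientation: [0.764, 0.645, -0.0, 0.0]
ft_force: [0.2, 0.6, -3.7]
gripper_width: 0.0085
```

```bash
python3 - <<'E'
from h import *
s=state();print(s['tool_pos'],s['gripper_width'],s['ft_force'])
to([.6872,.0980,.2309],80.5)
E
```

```text
[0.61430112 0.10869826 0.23060478] 0.008507788894370611 [ 0.24862471  0.59827725 -3.73098712]
shift mm [ 1.6 73.7 -0.3] turn [-0.   0.  -0.1]
```

>>> {"api": "play_rows", "payload": {"commands": [[0, 0.012, 0, 0, 0, 0], [0, 0.024, 0, 0, 0, 0], [0.001, 0.036, 0, 0, 0, 0], [0.0015, 0.047, 0, 0, 0, 0], [0.0015, 0.057, 0, 0, 0, 0], [0.0015, 0.067, 0, 0, 0, 0], [0.0015, 0.0735, 0, 0, 0, 0], [0.0015, 0.0735, 0, 0, 0, 0]]}}

```text
time: 34.08
tool_pos: [0.6877, 0.099, 0.2304]
orientation: [0.764, 0.646, -0.0, -0.0]
ft_force: [-0.2, -0.1, -3.4]
gripper_width: 0.0083
```

>>> {"api": "play_rows", "payload": {"commands": [[0, 0, 0.005, 0, 0, 0], [0, 0, 0.01, 0, 0, 0], [0, 0, 0.014, 0, 0, 0], [0, 0, 0.015, 0, 0, 0], [0, 0, 0.016, 0, 0, 0], [0, 0, 0.016, 0, 0, 0]]}}

```text
time: 34.83
tool_pos: [0.6876, 0.0992, 0.2149]
orientation: [0.763, 0.646, 0.0, 0.0]
ft_force: [-0.1, -0.4, -3.0]
gripper_width: 0.0091
```

>>> {"api": "play_rows", "payload": {"commands": [[0, 0, 0.001, 0, 0, 0], [0, 0, 0.001, 0, 0, 0]]}}

```text
time: 35.08
tool_pos: [0.6878, 0.099, 0.2147]
orientation: [0.763, 0.646, 0.0, 0.0]
ft_force: [-1.4, -0.3, 0.3]
gripper_width: 0.0089
```

Contact made at 0.2147. Release, rise and withdraw.

>>> {"api": "play_rows", "payload": {"commands": [[0, 0, 0, 0, 0, 0], [0, 0, 0, 0, 0, 0], [0, 0, 0, 0, 0, 0], [0, 0, 0, 0, 0, 0], [0, 0, -0.02, 0, 0, 0], [0, 0, -0.05, 0, 0, 0], [0, 0, -0.05, 0, 0, 0], [0, 0, -0.05, 0, 0, 0]], "gripper": 0.06}}

```text
time: 36.08
tool_pos: [0.6873, 0.0991, 0.2635]
orientation: [0.763, 0.646, -0.0, -0.0]
ft_force: [0.0, 0.0, -0.3]
gripper_width: 0.0602
```

>>> {"api": "play_rows", "payload": {"commands": [[0, -0.05, 0, 0, 0, 0], [0, -0.1, 0, 0, 0, 0], [0, -0.15, 0, 0, 0, 0], [0, -0.19, 0, 0, 0, 0], [0, -0.19, 0, 0, 0, 0], [0, -0.19, 0, 0, 0, 0], [0, -0.19, 0, 0, 0, 0], [0, -0.19, 0, 0, 0, 0]]}}

```text
time: 37.08
tool_pos: [0.5007, 0.1303, 0.2632]
orientation: [0.764, 0.646, -0.0, -0.0]
ft_force: [0.4, -0.5, -0.7]
gripper_width: 0.0599
```

```bash
python3 - <<'E'
from h import *
d=snap('side','side_end.png');t=snap('top','top_end.png')
s=state();print(s['tool_pos'],s['ft_force'])
a=cv2.resize(d['img'][110:290,130:400,::-1],(600,400),interpolation=cv2.INTER_CUBIC)
b=cv2.resize(t['img'][130:270,115:390,::-1],(393,200));c=np.zeros((600,600,3),np.uint8);c[:400]=a;c[400:,:393]=b
cv2.imwrite('pics/end.png',c)
E
```

```text
[0.50055257 0.13042503 0.26336909] [-0.41618055 -0.230304    0.8613505 ]
```

View pics/end.png

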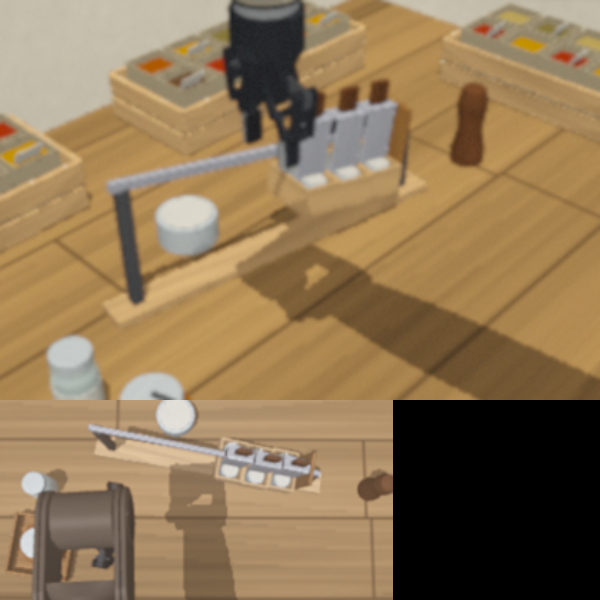

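All three carriers sit tray-to-tray against the stop (side view (310–385,130)). The arm partly hides the jar, so I move it away and check the jar numerically, along with whether the carriers are at rest.

>>> {"api": "play_rows", "payload": {"commands": [[-0.05, -0.01, 0, 0, 0, 0], [-0.1, -0.02, 0, 0, 0, 0], [-0.15, -0.03, 0, 0, 0, 0], [-0.2, -0.03, 0, 0, 0, 0], [-0.2, -0.03, 0, 0, 0, 0], [-0.2, -0.03, 0, 0, 0, 0]]}}

```text
time: 37.92
tool_pos: [0.4375, -0.0616, 0.2636]
orientation: [0.764, 0.646, 0.0, -0.0]
ft_force: [0.3, -0.8, -0.3]
gripper_width: 0.06
```

```bash
python3 - <<'E'
from h import *
t=snap('top');d=snap('side')
c=proj(t,[.4726,.3378,.11])[0];x,y=c.astype(int);cr=t['img'][y-30:y+30,x-30:x+30].astype(int)
m=(cr.min(2)>150)&(cr.max(2)-cr.min(2)<40)
n,l,st,ce=cv2.connectedComponentsWithStats(m.astype(np.uint8));i=st[1:,4].argmax()+1
print('lid',st[i],onplane(t,ce[i]+[x-30,y-30],.11))
o=cv2.imread('pics/side_end.png')[:,:,::-1].astype(int)
df=np.abs(o-d['img'])[145:215,268:330];print('diff carriers region',df.mean(),np.percentile(df,99))
a=cv2.resize(d['img'][110:384,100:400,::-1],(600,548),interpolation=cv2.INTER_CUBIC);cv2.imwrite('pics/end2.png',a)
E
```

```text
lid [ 19  19  22  22 352] [[0.47485713 0.34088901 0.11      ]]
diff carriers region 9.497772657450076 97.0
```

View pics/end2.png

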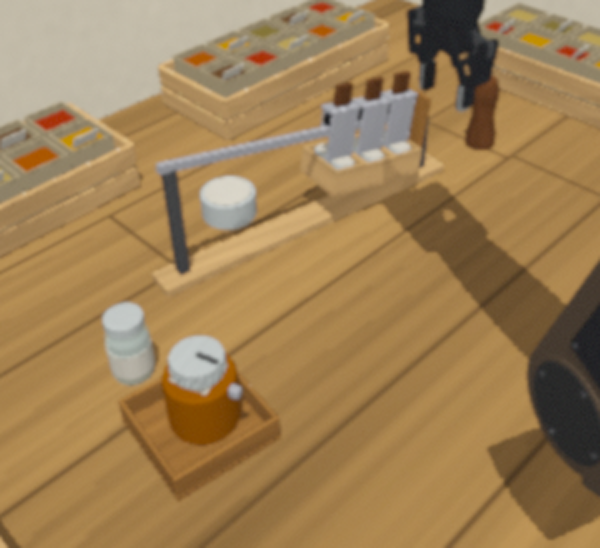

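```bash
python3 -c "
from h import *
print(close_job())"
```

```text
the job is handed in; nothing more can be done
None
```

I screwed the jar's lid shut and set the jar upright in the tray. I then hung all three carriers on the upper rail at about y = 345 mm and let each roll down by itself. I handed the job in at about 38 s of robot time; it reports no verdict.

**Last checks:**
- **Jar:** The lid centre is at (0.475, 0.341), about 6 mm from the measured tray centre. In the final picture the jar is upright and the rib points to the lug.
- **Carriers:** All three hang tray-to-tray against the stop, and the gripper was clear of everything at hand-in.
- **Bystanders:** The mill, spice jar and tin look unmoved in the pictures; I did not re-measure them.

**What disagreed or failed:**
- **Fingertip height:** The real fingertips sat about 25–33 mm higher than the reported TCP. My first lid grasp therefore closed on air, without touching anything that mattered. I corrected it from the pictures, and later contacts came within about 0.5 mm of prediction.
- **At-rest check:** My last frame-difference test on the carriers was inconclusive because the gripper covered part of the earlier frame. That they are at rest is my reading of the last two pictures, not a measurement.

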